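Lock the grinder's lid on

TASK

Close the grinder: take its black lid with the orange grip bar, set it on the open collar and, pressing lightly, turn it so that the two lugs drop into the two notches. Then turn the lid clockwise, seen from above, until the bar lies in line with the two orange marks, and let go. Leave the white storage lid where it lies.

Things in the scene. Friction and masses are not known exactly. Their poses are not given: they have to be found in the camera images.
- locking_lid_grip (a point): Black lid, loose, plug down: centre of its orange grip bar, 44 mm above its foot. Bar 56x16x28 mm high along x; z up. Disc 92 mm wide, 20 to 14 mm below this point. Under it a plug 68 mm wide, tapering to 48 mm at the foot. Two lugs in line with the bar (along +x, -x), 10 mm wide, reach 41 mm from the axis, 28 to 34 mm below this point. Alike after half a turn.
- grinder_collar (a point): Grey grinder, fixed, 100 mm high, 120 mm wide: centre of the top of its collar, an opening 72 mm wide with a lip 6 mm thick over a bowl 30 mm deep. z up. Orange marks on the rim at +x and -x are the locked line; the orange button is at -x. Lid down: grip centre 20 mm above this point; lugs still on the lip: 34 mm. Solid stops 4 degrees past the locked line.
- grinder_notch (a point): Middle of one of the collar's two opposite notches, at its top face, 42 mm from the collar's centre; the other is across. The line of the notches is +60 degrees (counter-clockwise from above) from the collar's x. Lugs pass through within 10 degrees either way; then the lid turns 60 degrees clockwise, lugs under the lip, to the orange marks. Stops 12 degrees the other way. Axes as the collar's.
- storage_lid_grip (a point): White storage lid, loose, to be left alone: centre of its grey grip bar, 44 mm above the worktop. Same size and shape as the black lid, but without lugs. x along the bar, z up.

How it is judged:
On the way:
1. the black lid has dropped through the notches, its disc lying on the collar, not yet turned to the marks (z of locking_lid_grip in the frame of grinder_collar below 0.025 m and horizontal distance between locking_lid_grip and grinder_collar below 0.01 m and angle between the x axis of locking_lid_grip and the x axis of grinder_collar, either way round above 0.4 rad), for 0.1 s.
At the end, for the whole second after the job is handed in: The black lid is down on the collar (grip point 15 to 25 mm above the collar's top face, within 10 mm of its axis, level within 6 degrees) and turned so that its grip bar is within 12 degrees of the line of the orange marks; the white lid has not been moved more than 30 mm (z of locking_lid_grip in the frame of grinder_collar between 0.015 and 0.025 m and horizontal distance between locking_lid_grip and grinder_collar below 0.01 m and angle between locking_lid_grip's own z axis and vertical below 0.1 rad and angle between the x axis of locking_lid_grip and the x axis of grinder_collar, either way round below 0.21 rad); the robot touches nothing.
It fails at once if the white storage lid is moved more than 30 mm (distance of storage_lid_grip from where it was at the start of the episode above 0.03 m).
It also fails if it takes over 40 s, if anything falls off the work surface, if the arm or the gripper's body presses on something with over 40 N, if the wrist force passes 120 N, or if a joint passes its speed limit or range.

ROBOT

A 6-joint arm with a two-finger parallel gripper is mounted at the origin on a cart in front of the work surface, level with it; the furniture and walls round the work are solid. World frame = base frame: x ahead of the robot, y to its left, z up, the work surface at z = 0. Lengths are in m, angles in rad, forces in N, time in s.
With the tool pointing down it reaches from about 0.375 to 0.9 m from the base axis. Payload 3.1 kg.
Tool frame: the origin (TCP) lies between the finger pads; the fingertips stand 22 mm ahead of it and the grasp point (between the pads) lies 3 mm ahead of it; z points along the fingers, y is the direction in which the jaws open and shut (so a half turn about z gives the same grasp; the last joint's range is limited). The gripper opens to 87 mm and grips with 3 to 60 N. Pads are 19 mm wide; open, the fingers measure 117 mm over their backs; the gripper's body (75 mm by 190 mm) begins 51 mm behind the grasp point.
Start: joints at [1.145, 0.527, 1.433, -0, 1.181, -0.178], TCP at [0.153, 0.606, 0.245] pointing down, gripper open.
Joint ranges: [-3.08, 3.08], [-0.75, 2.2], [0.22, 2.44], [-1.43, 4.57], [0, 2.65], [-2.85, 2.85]. Speed limits (rad/s): [2.79, 2.79, 3.14, 3.14, 3.14, 3.14].

INTERFACE

Orientations are given as a unit quaternion [x, y, z, w].
In Python, from rig import get_obs, camera, get_calibration, hand_in, search_frame gives the robot as it stands.
- The arm moves only by the shell command python3 -m jog 'ROWS' [FORCE]. ROWS is JSON, a list of rows, each an object with "grip": the closure in counts, from 0 (fully open) to 255 (shut); "travel": the shift along the world's x, y, z in cm, a list of three; "twist": the turn about the world's z in degrees. A call has 1 to 8 rows; each row shifts and turns the commanded pose from where the row before left it; what a row does not reach is not made up. A row lasts 1/10 s, in which the tool goes at most 50 mm and 8.59 degrees, less where a joint would pass 70% of its speed; a pose out of reach is approached as far as the arm can. A call is refused whole if a number of a shift passes 5 or a number of a turn 8.59, either way. A call with a gripper value outside its range is refused whole. The fingers move at their own pace and stop on an object; FORCE is the grip in N (left out, the last holds). Time passes only in rows, so rows that do not move let the fingers close. It gives the time, the measured TCP pose, the force and the opening at its end, in the units of the state.
- get_obs(): the state, without advancing time (a new reading comes with each control period).
- camera(name): name is "scene" or "top" or "wrist"; returns the picture (400x640x3 uint8, red, green, blue); there is no depth.
- get_calibration(name): a dict with "fx", "fy", "cx", "cy" (pixels), "R" (3x3) and "t" (3): a world point X has camera coordinates R X + t; the wrist camera has in their place "T_tool_cam" (4x4, takes a point from camera to tool coordinates, whose origin is the TCP and whose axes are the flange's). Camera axes: x right, y down, z forward; pixel columns grow to the right and rows downward; lengths in m; the calibration is good to about 2 mm. A picture is of the moment at which its call begins: read the wrist's pose just before it. get_calibration takes no time and is no camera call.
- hand_in(): hands the job in, once; it reports no verdict.
Trained networks look in the newest picture that a camera, given by its name, has taken for a name from the list of things; names that differ only in an ending like _2 or _b are one class to them, and where a whole thing is asked for, a point or a joint stands for the part that bears it (a point fixed in the world has none). Each returns a list of dicts, best first, with "p" (0 to 1); they miss things now and then, are a little off and sometimes report something else, mostly with a low value. They report only what shows in the picture. A call takes as long as a camera call.
- search_frame(target, camera): "at" ([x, y, z] in m, in world coordinates, good to about 4 mm: the middle of the surface that is visible of it).
The state is a dict: "time": time; "q": joint angles; "joint_velocities": joint speeds; "joint_torque": joint torques, N m; "position": TCP position; "tool_rot": TCP orientation; "ft_force": force on the tool from outside, world axes, zero at the start; "moment": the same for the moment, N m; "grip_width": finger opening in m.
Only numpy, scipy, OpenCV 4.12 (cv2) and the standard library are available. Lean on these libraries where they do the work, as an engineer would, in place of code of your own. Each camera call takes 0.05 s, during which the arm holds its last target. There are 200 camera calls.

## Working session

There is one attempt and no reset: what is moved stays moved. The work goes in short steps, Python scripts to look and compute and a shell command to move; the robot and the scene stay as the last step left them, time stands still between calls to the robot, and variables do not carry over. Pictures are saved under pics/ and viewed, about 8 in all and at most 12, crops included, and the job is handed in when it is done.

```bash
mkdir -p pics
cat > h.py <<'E'
import numpy as np, cv2
from rig import *
def save(name,f,crop=None):
    im=camera(name)[:,:,::-1].copy()
    cv2.imwrite('pics/'+f,im); return im
E
python3 - <<'E'
from h import *
a=save('scene','s0.png');b=save('top','t0.png')
cv2.imwrite('pics/both.png',cv2.resize(np.vstack([a,b]),(480*2*5//6,600)) if 0 else b)
for n in ['locking_lid_grip','grinder_collar','grinder_notch','storage_lid_grip']:
    for c in ['top','scene']:
        print(n,c,[(np.round(d['at'],4).tolist(),round(d['p'],2)) for d in search_frame(n,c)[:3]])
o=get_obs();print(o['time'],o['position'],o['tool_rot'],o['grip_width'],o['ft_force'])
for c in ['top','scene','wrist']:print(c,get_calibration(c))
E
```

```text
locking_lid_grip top [([0.4633, 0.2249, 0.0311], 0.72)]
locking_lid_grip scene [([0.4514, 0.2353, 0.0273], 0.96)]
grinder_collar top [([0.4466, 0.0116, 0.0707], 0.7)]
grinder_collar scene []
grinder_notch top [([0.4464, 0.0096, 0.0692], 0.72)]
grinder_notch scene [([0.4252, 0.0342, 0.071], 0.59)]
storage_lid_grip top [([0.4722, -0.232, 0.025], 0.68)]
storage_lid_grip scene [([0.4733, -0.2132, 0.0295], 0.66)]
0.5 [0.15264898 0.6060202  0.24450768] [ 1.23092069e-01  9.92395254e-01 -4.34336684e-05 -1.39543460e-05] 0.0875814152702564 [-0.09537392  1.0470397   0.22489845]
top {'fx': 418.8913535946732, 'fy': 418.8913535946732, 'cx': 320.65740488162606, 'cy': 195.6191148238697, 'R': array([[-0.08529229, -0.99634655,  0.00433236],
       [-0.96777577,  0.08181094, -0.23815338],
       [ 0.23692886, -0.0245054 , -0.9712179 ]]), 't': array([0.04529442, 0.50768865, 0.83805353])}
scene {'fx': 445.7742290819544, 'fy': 445.7742290819544, 'cx': 320.63269361368543, 'cy': 195.29266058836785, 'R': array([[-0.7104973 , -0.70358837, -0.01252975],
       [-0.32904243,  0.34790726, -0.87789043],
       [ 0.62203269, -0.61961597, -0.4786976 ]]), 't': array([0.33512877, 0.26907314, 0.61235988])}
wrist {'fx': 291.59353834407915, 'fy': 291.59353834407915, 'cx': 319.0790703923476, 'cy': 200.9935224413511, 'T_tool_cam': array([[-1.68761338e-03, -9.65756032e-01, -2.59446409e-01,
         7.09088290e-02],
       [ 9.99998503e-01, -1.53100364e-03, -8.05695696e-04,
        -1.35217933e-03],
       [ 3.80892081e-04, -2.59447380e-01,  9.65757170e-01,
        -1.39891676e-01],
       [ 0.00000000e+00,  0.00000000e+00,  0.00000000e+00,
         1.00000000e+00]])}
```

View pics/t0.png

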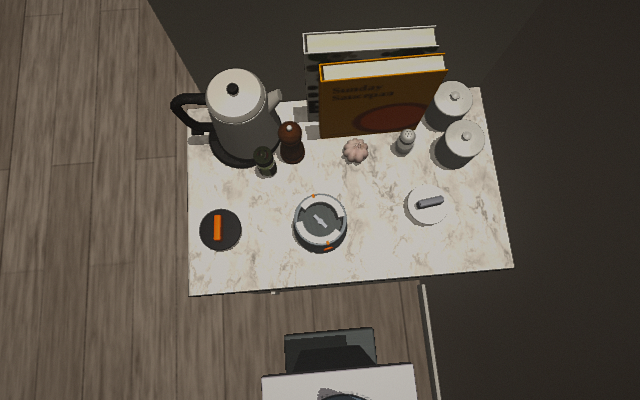

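View pics/s0.png

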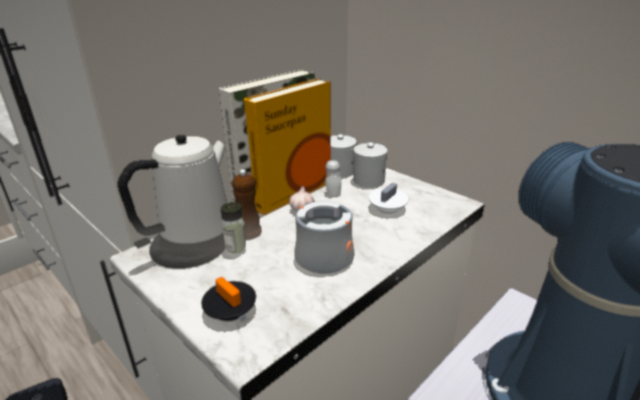

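The top view shows the black lid at about (220,229) with its bar along the image column, and the grinder at about (320,222) with marks near (314,195) and (328,246, the button side). The white lid is at (428,205). Next I'll measure these by ray-plane intersection.

```bash
cat >> h.py <<'E'
def cam(name,obs=None):
    c=get_calibration(name)
    K=np.array([[c['fx'],0,c['cx']],[0,c['fy'],c['cy']],[0,0,1]])
    if name=='wrist':
        from scipy.spatial.transform import Rotation as Ro
        T=np.eye(4);T[:3,:3]=Ro.from_quat(obs['tool_rot']).as_matrix();T[:3,3]=obs['position']
        W=np.linalg.inv(T@c['T_tool_cam']);return K,W[:3,:3],W[:3,3]
    return K,np.array(c['R']),np.array(c['t'])
def ray(C,uv,z):
    K,R,t=C; uv=np.atleast_2d(np.asarray(uv,float))
    d=(R.T@np.linalg.inv(K)@np.c_[uv,np.ones(len(uv))].T).T; o=-R.T@t
    return o+d*((z-o[2])/d[:,2])[:,None]
def orange(im,mina=5):
    h=cv2.cvtColor(im,cv2.COLOR_BGR2HSV)
    m=cv2.inRange(h,(3,180,90),(18,255,255))
    n,l,s,c=cv2.connectedComponentsWithStats(m)
    return [(s[i,4],c[i],np.argwhere(l==i)[:,::-1]) for i in range(1,n) if s[i,4]>=mina]
def show_orange(im,C):
    for a,c,p in orange(im):
        P1=ray(C,p,.058)[:,:2];P2=ray(C,p,.1)[:,:2]
        r=cv2.minAreaRect(P1.astype(np.float32)*1000)
        v=np.linalg.svd(P1-P1.mean(0))[2][0] if len(p)<5000 else [0,0]
        print(a,c.round(1),'z58',P1.mean(0).round(4),'rect',np.round(r[0],1),np.round(r[1],1),'ang',round(np.degrees(np.arctan2(v[1],v[0]))%180,1),'z100',P2.mean(0).round(4))
E
python3 - <<'E'
from h import *
im=cv2.imread('pics/t0.png');show_orange(im,cam('top'))
E
```

```text
11 [434.5  53.6] z58 [ 0.8307 -0.2944] rect [ 831.  -295.4] [18.8  2.6] ang 78.1 z100 [ 0.8051 -0.2791]
8 [413.2  55.8] z58 [ 0.8293 -0.2436] rect [ 829.9 -244.2] [11.8  2.6] ang 80.1 z100 [ 0.8038 -0.2308]
7 [423.4  54.9] z58 [ 0.8296 -0.2678] rect [ 830.6 -268. ] [11.8  2.6] ang 83.8 z100 [ 0.8041 -0.2538]
14 [390.   57.8] z58 [ 0.8285 -0.1885] rect [ 828.3 -188.2] [18.7  4.5] ang 72.7 z100 [ 0.803  -0.1783]
13 [401.2  56.6] z58 [ 0.8294 -0.215 ] rect [ 829.7 -214.6] [18.4  4.2] ang 73.3 z100 [ 0.8039 -0.2035]
10 [368.   59.5] z58 [ 0.8283 -0.1365] rect [ 828.3 -136.5] [18.7  2.5] ang 74.5 z100 [ 0.8028 -0.1288]
12 [379.5  58.6] z58 [ 0.8284 -0.1637] rect [ 828.7 -163.7] [21.   2.6] ang 77.0 z100 [ 0.803  -0.1547]
12 [346.1  61.7] z58 [ 0.8269 -0.0848] rect [826.7 -84.4] [18.7  3.8] ang 72.8 z100 [ 0.8015 -0.0795]
9 [357.4  60.6] z58 [ 0.8276 -0.1116] rect [ 827.4 -111.6] [16.4  2.5] ang 73.3 z100 [ 0.8021 -0.1051]
12 [335.8  62.8] z58 [ 0.8261 -0.0604] rect [825.5 -59.8] [16.3  5.2] ang 71.2 z100 [ 0.8007 -0.0564]
6 [325.5  64. ] z58 [ 0.8248 -0.0362] rect [824.8 -36.2] [11.7  0. 
[... 944 characters left out ...]
.1271]
8 [337.   79.6] z58 [ 0.7824 -0.0592] rect [782.8 -59.2] [9.2 2.6] ang 85.4 z100 [ 0.7592 -0.0552]
7 [348.3  78.6] z58 [ 0.783  -0.0855] rect [783.1 -86. ] [6.9 2.6] ang 75.8 z100 [ 0.7597 -0.0802]
7 [326.3  80.6] z58 [ 0.7821 -0.0343] rect [782.2 -34.8] [6.9 2.6] ang 75.6 z100 [ 0.7588 -0.0315]
5 [312.6 195.2] z58 [0.5129 0.0192] rect [513.3  19.4] [2.2 4.4] ang 158.0 z100 [0.5025 0.0195]
179 [216.9 227.3] z58 [0.4604 0.2263] rect [460.3 227.2] [14.7 53.7] ang 178.0 z100 [0.4526 0.2166]
7 [327.4 242.7] z58 [ 0.408  -0.0035] rect [408.4  -3.7] [2.1 6.3] ang 3.2 z100 [ 0.4026 -0.0021]
17 [327.8 248.1] z58 [ 0.3968 -0.0032] rect [396.9  -3.4] [ 3.7 17.8] ang 100.9 z100 [ 0.392  -0.0019]
```

```bash
python3 -m jog '[{"grip":0,"travel":[3,-4,0],"twist":0},{"grip":0,"travel":[3,-4,0],"twist":0},{"grip":0,"travel":[3,-4,0],"twist":0},{"grip":0,"travel":[3,-4,0],"twist":0},{"grip":0,"travel":[3,-4,0],"twist":0},{"grip":0,"travel":[3,-4,0],"twist":0},{"grip":0,"travel":[3,-4,0],"twist":0},{"grip":0,"travel":[3,-4,0],"twist":0}]'
```

```text
time: 1.3
position: [0.3937, 0.2844, 0.2449]
tool_rot: [0.123, 0.992, 0.0, 0.0]
ft_force: [0.9, 0.4, 0.2]
grip_width: 0.0871
```

```bash
sed -i 's/mina=5/mina=40/' h.py
python3 - <<'E'
from h import *
o=get_obs();im=save('wrist','w1.png');C=cam('wrist',o);print(o['q'].__repr__())
show_orange(im,C)
E
```

```text
array([ 3.94983837e-01,  3.40168359e-01,  1.77374378e+00,  9.99096802e-05,
        1.02657170e+00, -9.29190813e-01])
369 [286.9 241.9] z58 [0.45   0.2286] rect [450.4 228.3] [16.1 37.1] ang 178.9 z100 [0.4339 0.2378]
```

View pics/w1.png

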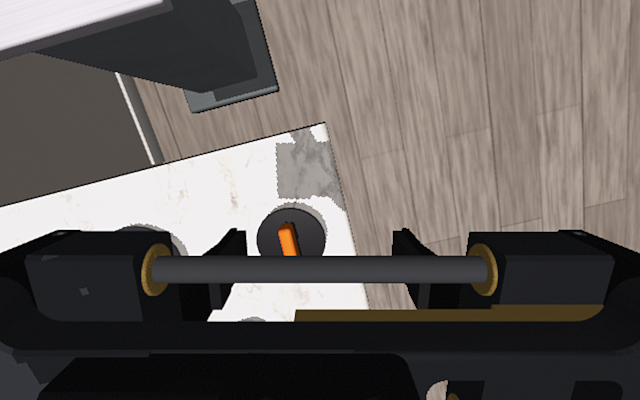

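```bash
python3 -m jog '[{"grip":0,"travel":[1.6,-4.2,1],"twist":4.1},{"grip":0,"travel":[1.6,-4.2,1],"twist":4.1},{"grip":0,"travel":[1.6,-4.2,1],"twist":4.1},{"grip":0,"travel":[1.6,-4.2,1],"twist":0},{"grip":0,"travel":[1.6,-4.2,1],"twist":0},{"grip":0,"travel":[1.6,-4.2,1],"twist":0},{"grip":0,"travel":[0,0,0],"twist":0},{"grip":0,"travel":[0,0,0],"twist":0}]'
python3 - <<'E'
from h import *
o=get_obs();im=save('wrist','w2.png');C=cam('wrist',o)
sed=orange(im,8)
for a,c,p in sed:
    P=ray(C,p,.1)[:,:2]; print(a,c.round(1),P.mean(0).round(4))
for n in ['grinder_collar','grinder_notch']: print(n,[(np.round(d['at'],4).tolist(),round(d['p'],2)) for d in search_frame(n,'wrist')[:3]])
import pickle;pickle.dump(o,open('o2.pkl','wb'))
E
```

```text
time: 2.15
position: [0.4888, 0.0334, 0.3047]
tool_rot: [0.017, 1.0, 0.0, 0.0]
ft_force: [-1.0, -0.3, -1.2]
grip_width: 0.087
32 [288.  108.7] [4.011e-01 1.000e-04]
567 [465.2 150.2] [0.4551 0.2041]
16 [309.  194.8] [0.5018 0.0192]
35 [227.4 303.3] [ 0.6486 -0.0978]
21 [342.4 302.5] [0.653  0.0575]
23 [351.9 304.6] [0.6567 0.0703]
41 [213.7 315.4] [ 0.6667 -0.1187]
grinder_collar [([0.4518, 0.011, 0.0813], 0.8), ([0.4587, 0.2223, 0.0353], 0.54)]
grinder_notch [([0.4538, 0.0106, 0.0866], 0.82)]
```

View pics/w2.png

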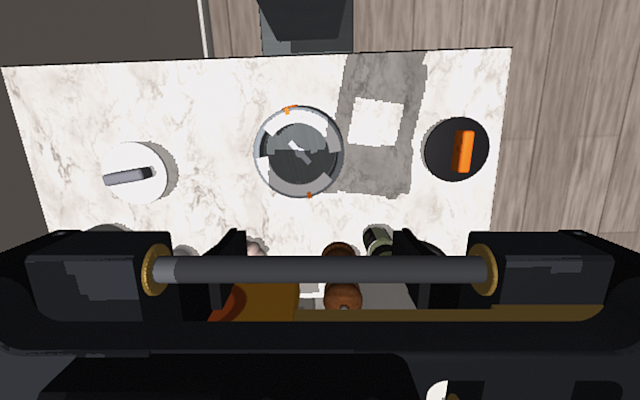

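The wrist view shows the whole collar at about (299,152). The marks are at (290,110) and (309,195), and the full bar is at (465,150). I'll rectify it at z=0.1.

Run:
```python
from h import *
import pickle;o=pickle.load(open('o2.pkl','rb'));C=cam('wrist',o);im=cv2.imread('pics/w2.png')
K,R,t=C
def rect(z,c,half=.075,n=600):
    s=2*half/n # px -> world: up = +x, left = +y
    A=np.array([[0,-s,c[0]+half],[-s,0,c[1]+half],[0,0,z],[0,0,1]])
    H=K@np.c_[R,t]@A
    return cv2.warpPerspective(im,H,(n,n),flags=cv2.INTER_CUBIC|cv2.WARP_INVERSE_MAP)
a=rect(.1,(.4526,.009));g=a.copy()
cv2.circle(g,(300,300),144,(0,255,0),1);cv2.line(g,(300,0),(300,600),(255,0,0),1);cv2.line(g,(0,300),(600,300),(255,0,0),1)
cv2.imwrite('pics/r2.png',g)
for ar,c,p in orange(im,300):
    P=ray(C,p,.058)[:,:2];print(ar,cv2.minAreaRect((P*1000).astype(np.float32)))
```

```text
567 ((461.1470947265625, 225.23011779785156), (55.36762619018555, 21.860340118408203), 4.906492710113525)
```

View pics/r2.png

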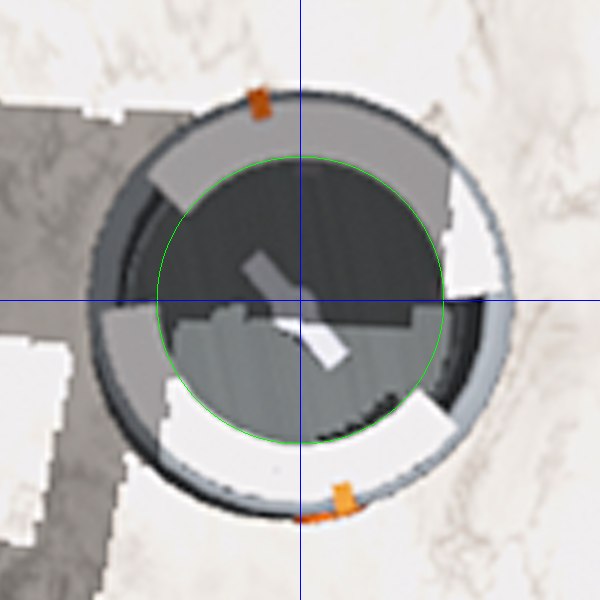

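The collar centre is about (0.4525, 0.0088), the locked line 12.2° and the notch line about 72°. The lid is at about (0.4605, 0.228), with its bar near 0°. Now the grasp.

```bash
python3 -m jog '[{"grip":0,"travel":[-0.7,4.87,-2],"twist":0},{"grip":0,"travel":[-0.7,4.87,-2],"twist":0},{"grip":0,"travel":[-0.7,4.87,-2],"twist":0},{"grip":0,"travel":[-0.7,4.87,-2],"twist":0},{"grip":0,"travel":[0,0,-4.5],"twist":0},{"grip":0,"travel":[0,0,-4.5],"twist":0},{"grip":0,"travel":[0,0,-4.5],"twist":0},{"grip":0,"travel":[0,0,-1.6],"twist":0}]'
python3 - <<'E'
from h import *
o=get_obs();im=save('wrist','w3.png');print(o['position'],o['q'])
E
```

```text
time: 3.1
position: [0.4582, 0.2185, 0.0744]
tool_rot: [0.014, 1.0, -0.001, -0.004]
ft_force: [0.1, -0.0, 0.0]
grip_width: 0.0871
[0.45824157 0.21851573 0.074414  ] [ 2.24494356e-01  6.53569712e-01  1.85394192e+00  1.28057835e-04
  6.42081629e-01 -1.31764688e+00]
```

View pics/w3.png

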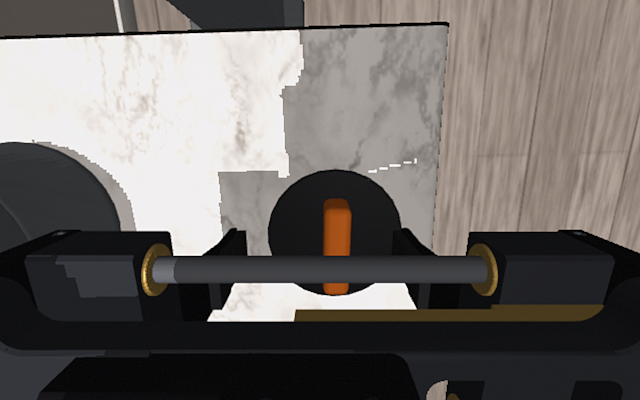

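The bar is upright in the picture at (337,245), about 9 mm off in y because the rows fell short. I'll correct that and go down.

```bash
python3 -m jog '[{"grip":0,"travel":[0.2,0.9,0],"twist":0},{"grip":0,"travel":[0,0,0],"twist":0}]'
```

```text
time: 3.35
position: [0.4652, 0.2284, 0.0793]
tool_rot: [0.015, 1.0, 0.001, 0.001]
ft_force: [0.1, 1.0, -0.9]
grip_width: 0.0871
```

```bash
python3 -m jog '[{"grip":0,"travel":[-0.4,0,-1.2],"twist":0},{"grip":0,"travel":[0,0,-1.3],"twist":0},{"grip":0,"travel":[0,0,0],"twist":0}]'; python3 -m jog '[{"grip":255,"travel":[0,0,0],"twist":0},{"grip":255,"travel":[0,0,0],"twist":0},{"grip":255,"travel":[0,0,0],"twist":0},{"grip":255,"travel":[0,0,0],"twist":0},{"grip":255,"travel":[0,0,0],"twist":0},{"grip":255,"travel":[0,0,0],"twist":0}]' 35
```

```text
time: 3.65
position: [0.46, 0.2266, 0.053]
tool_rot: [0.016, 1.0, -0.0, -0.0]
ft_force: [-0.1, 0.5, 0.9]
grip_width: 0.0867
time: 4.25
position: [0.4604, 0.2264, 0.0534]
tool_rot: [0.016, 1.0, 0.0, 0.0]
ft_force: [-0.1, -0.9, 0.0]
grip_width: 0.0469
```

```bash
python3 -m jog '[{"grip":255,"travel":[0,0,0],"twist":0},{"grip":255,"travel":[0,0,0],"twist":0},{"grip":255,"travel":[0,0,0],"twist":0},{"grip":255,"travel":[0,0,0],"twist":0},{"grip":255,"travel":[0,0,0],"twist":0},{"grip":255,"travel":[0,0,0],"twist":0},{"grip":255,"travel":[0,0,0],"twist":0}]'
```

```text
time: 4.95
position: [0.4603, 0.2265, 0.0532]
tool_rot: [0.016, 1.0, 0.0, 0.0]
ft_force: [-0.1, 0.2, -0.6]
grip_width: 0.0157
```

```bash
python3 -m jog '[{"grip":255,"travel":[0,0,3],"twist":0},{"grip":255,"travel":[0,0,4.5],"twist":0},{"grip":255,"travel":[0,0,4.5],"twist":0},{"grip":255,"travel":[0,-1.5,2],"twist":-8},{"grip":255,"travel":[0,-2,0],"twist":-8},{"grip":255,"travel":[0,-2,0],"twist":-8},{"grip":255,"travel":[0,-2,0],"twist":-8},{"grip":255,"travel":[0,-2,0],"twist":-8}]'
python3 -m jog '[{"grip":255,"travel":[0,-2,0],"twist":-8},{"grip":255,"travel":[0,-2,0],"twist":-8},{"grip":255,"travel":[0,-2,0],"twist":-8},{"grip":255,"travel":[0,-2,0],"twist":-8},{"grip":255,"travel":[0,-2,0],"twist":-8},{"grip":255,"travel":[0,-2,0],"twist":-8},{"grip":255,"travel":[0,0,0],"twist":-8},{"grip":255,"travel":[0,0,0],"twist":0}]'
```

```text
time: 5.75
position: [0.4596, 0.1306, 0.1931]
tool_rot: [0.36, 0.933, -0.0, -0.0]
ft_force: [-0.9, -0.4, -1.4]
grip_width: 0.0154
time: 6.55
position: [0.4598, 0.0109, 0.193]
tool_rot: [0.754, 0.657, -0.0, -0.0]
ft_force: [0.5, 0.2, -1.1]
grip_width: 0.0158
```

```bash
python3 -m jog '[{"grip":255,"travel":[-0.4,-0.1,0],"twist":-5},{"grip":255,"travel":[-0.35,-0.1,0],"twist":-4.9},{"grip":255,"travel":[0,0,0],"twist":0}]'
python3 - <<'E'
from h import *
o=get_obs();im=save('wrist','w4.png');C=cam('wrist',o);p=o['position'];print(p)
zg=p[2]-.0092
for ar,c,q in orange(im,100):
    P=ray(C,q,zg+.014)[:,:2];r=cv2.minAreaRect((P*1000).astype(np.float32));print(ar,c,r,np.round((cv2.boxPoints(r)/1000-p[:2])*1000,1).tolist())
cv2.imwrite('pics/w4c.png',im)
E
```

```text
time: 6.85
position: [0.4518, 0.0099, 0.193]
tool_rot: [0.807, 0.591, -0.001, -0.001]
ft_force: [-0.4, 0.6, -1.8]
grip_width: 0.0154
[0.45180561 0.00989806 0.19300508]
141 [565.94326241  73.19148936] ((579.8378295898438, 63.46260452270508), (4.603460311889648, 14.972330093383789), 3.530447483062744) [[125.3, 60.9], [126.2, 46.0], [130.8, 46.2], [129.9, 61.2]]
1416 [319.34463277 231.5720339 ] ((457.17071533203125, 27.102519989013672), (26.314971923828125, 14.877742767333984), 73.12323760986328) [[-5.6, 6.8], [8.7, 2.5], [16.3, 27.6], [2.1, 32.0]]
768 [319.09114583 295.85416667] ((446.0916748046875, -7.8860368728637695), (15.545849800109863, 14.841636657714844), 72.46000671386719) [[-15.1, -23.0], [-1.0, -27.4], [3.7, -12.6], [-10.4, -8.1]]
```

View pics/w4c.png

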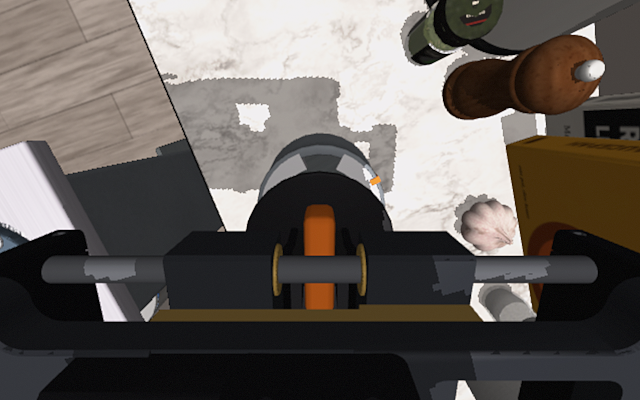

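The notch shows as a dark gap at about (325,150), in line with the bar at x≈319. I'll trim the position and go down in small steps, watching the force.

```bash
python3 -m jog '[{"grip":255,"travel":[0.05,-0.15,-2],"twist":0},{"grip":255,"travel":[0,0,-2],"twist":0},{"grip":255,"travel":[0,0,0],"twist":0},{"grip":255,"travel":[0,0,-0.5],"twist":0},{"grip":255,"travel":[0,0,0],"twist":0}]'
```

```text
time: 7.4
position: [0.4536, 0.008, 0.1484]
tool_rot: [0.807, 0.59, 0.0, 0.0]
ft_force: [-0.6, 0.6, -1.4]
grip_width: 0.016
```

```bash
python3 -m jog '[{"grip":255,"travel":[-0.1,0,-0.4],"twist":0},{"grip":255,"travel":[0,0,-0.4],"twist":0},{"grip":255,"travel":[0,0,0],"twist":0}]'
```

```text
time: 7.7
position: [0.4529, 0.0088, 0.1408]
tool_rot: [0.808, 0.589, 0.001, -0.0]
ft_force: [0.6, 4.6, 1.9]
grip_width: 0.0156
```

```bash
python3 -m jog '[{"grip":255,"travel":[0,0.05,-0.4],"twist":0},{"grip":255,"travel":[0,0,-0.4],"twist":0},{"grip":255,"travel":[0,0,0],"twist":0}]'
```

```text
time: 8.0
position: [0.453, 0.0099, 0.1324]
tool_rot: [0.808, 0.589, 0.002, -0.0]
ft_force: [3.0, 6.6, -2.4]
grip_width: 0.0155
```

```bash
python3 -m jog '[{"grip":255,"travel":[0.03,0.05,-0.3],"twist":0},{"grip":255,"travel":[0,0,-0.1],"twist":0},{"grip":255,"travel":[0,0,0],"twist":0}]'
```

```text
time: 8.3
position: [0.4529, 0.0096, 0.1289]
tool_rot: [0.808, 0.589, 0.001, -0.0]
ft_force: [-0.1, 3.3, 4.9]
grip_width: 0.0155
```

Down: the grip is about 20 mm above the collar, with light contact. Now the clockwise turn.

```bash
python3 -m jog '[{"grip":255,"travel":[0,0.03,0],"twist":0},{"grip":255,"travel":[0,0,0],"twist":-6},{"grip":255,"travel":[0,0,0],"twist":-6},{"grip":255,"travel":[0,0,0],"twist":-6},{"grip":255,"travel":[0,0,0],"twist":0}]'; python3 -c "
from rig import *;o=get_obs();print(o['moment'],o['ft_force'])"
```

```text
time: 8.8
position: [0.4532, 0.0093, 0.129]
tool_rot: [0.89, 0.455, 0.001, 0.0]
ft_force: [-0.6, 0.4, 5.1]
grip_width: 0.016
[ 0.34817204  0.07112843 -0.06481077] [-0.58065802  0.4484082   5.08961158]
```

```bash
python3 -m jog '[{"grip":255,"travel":[0,0,0],"twist":-6},{"grip":255,"travel":[0,0,0],"twist":-6},{"grip":255,"travel":[0,0,0],"twist":-6},{"grip":255,"travel":[0,0,0],"twist":-6},{"grip":255,"travel":[0,0,0],"twist":-6},{"grip":255,"travel":[0,0,0],"twist":-6},{"grip":255,"travel":[0,0,0],"twist":0}]'; python3 -c "
from rig import *;o=get_obs();print(o['moment'],o['ft_force'])"
```

```text
time: 9.5
position: [0.4533, 0.0092, 0.129]
tool_rot: [0.987, 0.158, 0.001, 0.0]
ft_force: [0.4, 0.8, 5.0]
grip_width: 0.0157
[0.18055881 0.06090489 0.03136858] [0.40197164 0.83424516 4.99005178]
```

```bash
python3 -m jog '[{"grip":255,"travel":[0,0,0],"twist":-6},{"grip":255,"travel":[0,0,0],"twist":0}]'; python3 -m jog '[{"grip":60,"travel":[0,0,0],"twist":0},{"grip":60,"travel":[0,0,0],"twist":0},{"grip":60,"travel":[0,0,0],"twist":0},{"grip":60,"travel":[0,0,0],"twist":0},{"grip":60,"travel":[0,0,0],"twist":0},{"grip":60,"travel":[0,0,0],"twist":0}]'
```

```text
time: 9.7
position: [0.4533, 0.0092, 0.129]
tool_rot: [0.994, 0.106, 0.001, 0.0]
ft_force: [-0.8, 0.9, 4.4]
grip_width: 0.0157
time: 10.3
position: [0.4531, 0.0089, 0.1284]
tool_rot: [0.994, 0.107, 0.0, 0.0]
ft_force: [-0.1, -1.7, 3.1]
grip_width: 0.0558
```

```bash
python3 -m jog '[{"grip":60,"travel":[0,0,2],"twist":0},{"grip":60,"travel":[0,0,4],"twist":0},{"grip":60,"travel":[0,0,4],"twist":0},{"grip":60,"travel":[0,0,4],"twist":0},{"grip":60,"travel":[-1,4,1],"twist":0},{"grip":60,"travel":[-1,4,0],"twist":0},{"grip":60,"travel":[-1,4,0],"twist":0},{"grip":60,"travel":[0,4,0],"twist":0}]'
python3 - <<'E'
from h import *
im=save('top','t5.png');C=cam('top')
for ar,c,q in orange(im,5):
    if c[1]<150: continue
    P=ray(C,q,.134)[:,:2];Q=ray(C,q,.1)[:,:2];r=cv2.minAreaRect((P*1000).astype(np.float32));print(ar,c,r,Q.mean(0))
s=save('scene','s5.png')
cv2.imwrite('pics/v5.png',np.vstack([cv2.resize(im[150:300,180:480],(600,300)),cv2.resize(s[170:320,170:470],(600,300))]))
print([(np.round(d['at'],4).tolist(),round(d['p'],2)) for d in search_frame('storage_lid_grip','top')[:2]])
E
```

```text
time: 11.1
position: [0.4197, 0.1707, 0.2777]
tool_rot: [0.994, 0.107, -0.002, -0.0]
ft_force: [0.1, 0.3, 1.2]
grip_width: 0.0668
5 [312.6 195.2] ((494.5512390136719, 19.824024200439453), (1.9683645963668823, 4.055180072784424), 85.35647583007812) [0.50252018 0.0194704 ]
213 [320.62441315 216.49765258] ((450.5833740234375, 7.634889125823975), (55.029815673828125, 14.92660140991211), 12.24101734161377) [0.45690983 0.00686802]
7 [327.42857143 242.71428571] ((398.7182922363281, -1.2448183298110962), (1.9162393808364868, 5.758877754211426), 84.90042877197266) [ 0.40264127 -0.00214191]
19 [327.63157895 248.21052632] ((388.0871887207031, -0.9680089950561523), (3.6150619983673096, 16.32335090637207), 13.515228271484375) [ 0.39168846 -0.00156972]
[([0.4733, -0.233, 0.0229], 0.66)]
```

View pics/v5.png

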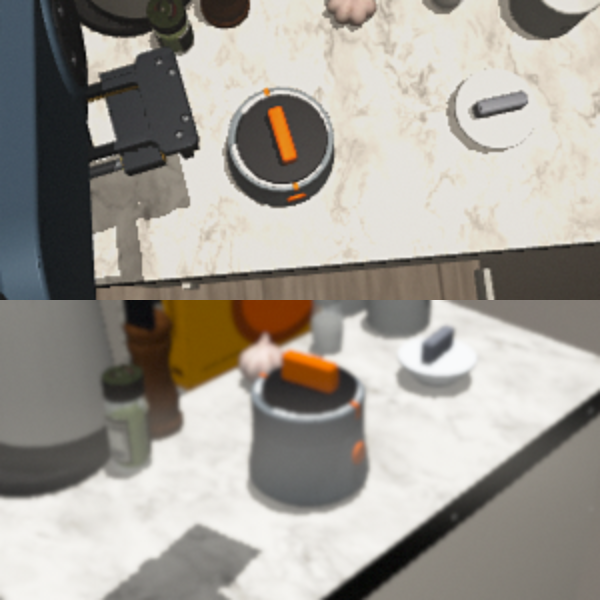

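The lid sits down, with its bar at 12.2° and the marks at 12.2°. It is level and centred to about 2 mm. The white lid is unmoved and the gripper is clear.

```bash
python3 -c "
from rig import *;print(hand_in())"
```

```text
the job is handed in; nothing more can be done
None
```

I closed the grinder and handed the job in at about 11 s of the 40 s allowed; the hand-in gives no verdict.

**What I did:** I gripped the black lid by its bar and set it on the collar with the lugs over the notches. It dropped through on the first try, with contact forces up to about 7 N. I then turned it about 60° clockwise, let go and moved the gripper clear.

**Last checks:**
- **Height:** the grip point was about 20 mm above the collar while I still held it, worked out from the tool height. I did not measure it again after letting go. The pictures show the disc lying level on the rim.
- **Alignment:** the top camera put the bar at 12.2° and the line of the marks at 12.2°.
- **Centring:** the lid is about 2 mm from the collar axis, which is within the calibration error.
- **White lid:** the network found it within about 3 mm of where it was at the start, within its own error.
- **Force readings:** the wrist force was about 1 N with the gripper clear. It had read 3 N upward just after opening, possibly the fingertips lightly touching the disc, and this went away when I lifted.

No check failed. The one disagreement was an early angle reading of the loose bar: 4.9° from one wrist picture, about -2° from the top camera. It did not matter, because the jaws aligned the bar when they closed.

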